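# Pack away the craft-table printing blocks

## Robot

A 6-joint arm with a two-finger parallel gripper is mounted at the origin on the work surface. World frame = base frame: x ahead of the robot, y to its left, z up, the work surface at z = 0. Lengths are in mm, angles in rad, forces in N, time in s.
With the tool pointing down it reaches from about 275 to 750 mm from the base axis. Payload 10.2 kg.
Tool frame: the origin (TCP) lies between the finger pads; the fingertips stand 8 mm ahead of it and the grasp point (between the pads) lies 11 mm behind it; z points along the fingers, y is the line along which they close (so a half turn about z gives the same grasp; the last joint's range is limited). The gripper opens to 85 mm and grips with 20 to 120 N. Pads are 22 mm wide; open, the fingers measure 114 mm over their backs; the gripper's body (76 mm by 85 mm) begins 54 mm behind the grasp point. The pads swing forward as they close: fully open they stand 13 mm farther back than shut.
Start: joints at [-0.223, 0.313, 1.498, -0, 1.331, -0.223], TCP at [525.006, -0.014, 239.294] pointing down, gripper open.
Joint ranges: [-2.94, 2.94], [-0.97, 2.17], [0.19, 2.56], [-1.23, 4.37], [0.02, 3.11], [-2.88, 2.88]. Speed limits (rad/s): [2.39, 2.39, 3.01, 3.14, 3.14, 3.14].

## Interface

Orientations are given as a unit quaternion [w, x, y, z].
In Python, from rig import * gives the robot as it stands.
- The arm moves only by the shell command python3 -m handwheel 'ROWS' [FORCE]. ROWS is JSON, a list that holds one entry, the list of rows, each a list of 7 numbers: the shift along the world's x, y, z in mm, then the turn, a rotation vector about the world's x, y, z in degrees, then the opening, from -1 (shut) to 1 (fully open). A call has 1 to 8 rows; each row shifts and turns the commanded pose from where the row before left it; what a row does not reach is not made up. A row lasts 1/8 s, in which the tool goes at most 62.5 mm and 10.7 degrees, less where a joint would pass 70% of its speed; a pose out of reach is approached as far as the arm can. A call is refused whole if a number of a shift passes 62.5 or a number of a turn 10.7, either way. A call with a gripper value outside its range is refused whole. The fingers move at their own pace and stop on an object; FORCE is the grip in N (left out, the last holds). Time passes only in rows, so rows that do not move let the fingers close. It gives the time, the measured TCP pose, the force, the opening and the grip force at its end, in the units of the state.
- sense(): the state, without advancing time (a new reading comes with each control period).
- capture(name): name is "scene" or "side" or "wrist"; returns a dict with "image" (480x640x3 uint8, red, green, blue), "fx", "fy", "cx", "cy" (pixels), "rvec" (rotation vector, rad) and "tvec" (3), from world to camera coordinates, as OpenCV has them; the wrist camera has in their place "hand_eye" (4x4, takes a point from camera to tool coordinates, whose origin is the TCP and whose axes are the flange's). Camera axes: x right, y down, z forward; pixel columns grow to the right and rows downward; lengths in mm; the calibration is good to about 2 mm. A picture is of the moment at which its call begins: read the wrist's pose just before it. There is no depth.
- finish_job(): hands the job in; it is judged then, once.
The state is a dict: "time_s": time; "joints": joint angles; "dq": joint speeds; "tau": joint torques, N m; "eef_pos": TCP position; "ee_rot": TCP orientation; "force": force on the tool from outside, world axes, zero at the start; "wrist_torque": the same for the moment, N m; "grip_width": opening from 0.0 (shut) to 1.0 (fully open); "grip_force": force on a finger pad.
Only numpy, scipy, OpenCV 4.12 (cv2) and the standard library are available. Lean on these libraries where they do the work, as an engineer would, in place of code of your own. Each camera call takes 0.05 s, during which the arm holds its last target. There are 200 camera calls.

## Task

Pack up the printing blocks: set every green-tagged (clean) block upright in a nest of its own in the wooden case, fully down, and stand every red-tagged (inky) block upright on the floor of the blue wash tray. Once all the green blocks are in, shut the case lid completely, and only then swing the clamp arm all the way down onto it. Leave the mug, the glue stick and the pencil beaker alone; a block may get knocked while you work, so put it right again.

Things in the scene. Friction and masses are not known exactly. Their poses are not given: they have to be found in the camera images.
- case: Fixed open wooden case, outside 198 (x) x 188 (y) x 58 mm high, walls and floor 6 mm. A white insert on its floor (top 18 mm above the table) has four nests, 48 (x) x 74 mm (y), in a 2 x 2 grid: a block stands in one, long side along the case's y, and then ends 10 mm under the shut lid; one not down blocks the lid. Lid hinged on the +y rim, clamp outside the -y wall. Origin: underside centre.
- nest0 (a point): Centre of the bottom of the nest at x = -45, y = -43 mm in the case frame, 6 mm above the table. Axes as the case's.
- nest1 (a point): Centre of the bottom of the nest at x = -45, y = 43 mm in the case frame, 6 mm above the table. Axes as the case's.
- nest2 (a point): Centre of the bottom of the nest at x = 45, y = -43 mm in the case frame, 6 mm above the table. Axes as the case's.
- nest3 (a point): Centre of the bottom of the nest at x = 45, y = 43 mm in the case frame, 6 mm above the table. Axes as the case's.
- lid (a joint): Angle of the plywood lid (rad): 0 = shut flat on the rim; starts at 1.75 to 1.95, standing open and leaning away from the case; stop at 2.0. Hinge friction (0.35 N m) holds it at any angle, so it must be swung fully to 0: closed fingers can push its outer face over and press it down. Lid 198 x 188 x 8 mm, 250 g.
- lid_hinge (a point): Middle of the lid's hinge line, on the case's +y rim at 58 mm height; the hinge line runs along the case's x. Lies on the lid's inner face.
- lid_edge (a point): Middle of the lid's free edge, on its inner face, 188 mm from the hinge line; over the case's -y rim when shut. A black tab, 60 mm wide, 8 mm thick, reaches 15 mm past the edge, centred 45 mm to the case's +x side.
- clamp (a joint): Angle of the swing clamp arm (rad): 0 = down, lying level over the lid's edge and pointing to the case's +y; 1.57 = upright; starts at 1.7 to 2.0, leaning outwards. Friction (0.12 N m) holds it where it is left. Stop at 2.3.
- clamp_hinge (a point): Pivot of the clamp arm, 75 mm above the table, outside the case's -y wall at x = -75, y = -108 mm in the case frame; its axis runs along the case's x.
- clamp_tip (a point): Free end of the clamp arm, 76 mm from its pivot, on the arm's centre line. The arm is a steel bar 16 mm wide and 10 mm thick with a yellow grip (20 mm wide, 12 mm thick) over its last 34 mm.
- tray: Fixed blue plastic wash tray, open, outside 180 (x) x 130 (y) x 28 mm high, walls and floor 4 mm thick; room for two blocks on its floor, side by side along its x. Origin: centre of its underside; its yaw varies by up to 0.25 rad.
- green0: Wooden printing block, 64 long (x) x 38 wide (y) x 42 mm high, black rubber printing face underneath, a 30 mm green disc tag on its top; about 90 g. It starts upright on the table. Origin: centre of its underside, z up. May be absent (None).
- green1: Wooden printing block, 64 long (x) x 38 wide (y) x 42 mm high, black rubber printing face underneath, a 30 mm green disc tag on its top; about 90 g. It starts upright on the table. Origin: centre of its underside, z up. May be absent (None).
- green2: Wooden printing block, 64 long (x) x 38 wide (y) x 42 mm high, black rubber printing face underneath, a 30 mm green disc tag on its top; about 90 g. It starts upright on the table. Origin: centre of its underside, z up. May be absent (None).
- green3: Wooden printing block, 64 long (x) x 38 wide (y) x 42 mm high, black rubber printing face underneath, a 30 mm green disc tag on its top; about 90 g. It starts upright on the table. Origin: centre of its underside, z up. May be absent (None).
- red0: Wooden printing block, 64 long (x) x 38 wide (y) x 42 mm high, black rubber printing face underneath, a 30 mm red disc tag on its top; about 90 g. It starts upright on the table. Origin: centre of its underside, z up. May be absent (None).
- red1: Wooden printing block, 64 long (x) x 38 wide (y) x 42 mm high, black rubber printing face underneath, a 30 mm red disc tag on its top; about 90 g. It starts upright on the table. Origin: centre of its underside, z up. May be absent (None).
- mug: White mug, 84 mm across, 95 mm high, standing beyond the work; not to be disturbed. Origin: centre of its underside.
- glue: Red glue stick with a white cap, standing, 30 mm across, 98 mm high; not to be disturbed. Origin: centre of its underside.
- beaker: Clear beaker of pencils, 80 mm across, 100 mm high (pencils to 165 mm); not to be disturbed. Origin: centre of its underside.
Mind the look-alikes: they are no part of the job. Leave any pink or yellow look-alike of the green1 alone.

How it is judged:
By the outcome, as a careful person would: the job done as asked, in the order asked, and still so for the second after the job is handed in, with the robot touching nothing.
Of green0, green1, green2, green3 only 3 to 4 are there at a start; the rules pass over those that are not, and their reading is None.
Of red0, red1 only 1 to 2 are there at a start; the rules pass over those that are not, and their reading is None.
At some moment in a run one of green0, green1, green2, green3, red0, red1 may be knocked a few centimetres aside while the robot is not near it.
It also fails if it takes over 210 s, if anything falls off the work surface, if the arm or the gripper's body presses on something with over 40 N, if the wrist force passes 120 N, or if a joint passes its speed limit or range.

## Working session

There is one attempt and no reset: what is moved stays moved. The work goes in short steps, Python scripts to look and compute and a shell command to move; the robot and the scene stay as the last step left them, time stands still between calls to the robot, and variables do not carry over. Pictures are saved under pics/ and viewed, at most 14 in all, crops included, and the job is handed in when it is done.

```bash
ls; mkdir -p pics
python3 - <<'E'
from rig import *
import cv2
s=sense(); print(s['time_s'],s['eef_pos'],s['ee_rot'],s['grip_width'])
for n in ("scene","side"):
    c=capture(n); cv2.imwrite(f'pics/{n}0.png',c['image'][:,:,::-1]); print(n,{k:v for k,v in c.items() if k!='image'})
c=capture("wrist"); cv2.imwrite('pics/wrist0.png',c['image'][:,:,::-1]); print({k:v for k,v in c.items() if k!='image'})
E
```

```text
pics
0.0 [5.24743130e+02 3.73216239e-02 2.38717885e+02] [-5.67128309e-04  7.07107332e-01  7.07105903e-01 -3.75435873e-04] 0.9986259472645655
scene {'fx': 509.1918280161312, 'fy': 509.1918280161312, 'cx': 324.64389281010926, 'cy': 243.89428940718503, 'rvec': array([ 1.22094717,  2.46086728, -0.79180346]), 'tvec': array([ 310.77241203, -295.98799645, 1327.11204066])}
side {'fx': 481.11056605546486, 'fy': 481.11056605546486, 'cx': 317.45381262921154, 'cy': 240.51161972218085, 'rvec': array([ 0.57012461, -2.47443961,  1.46274647]), 'tvec': array([ 489.32532069,  187.06260401, 1001.63138401])}
{'fx': 367.36826186573126, 'fy': 367.36826186573126, 'cx': 320.48987365781574, 'cy': 242.3604782665365, 'hand_eye': array([[ 2.13141790e-04, -9.54011962e-01, -2.99768462e-01,
         7.64057882e+01],
       [ 9.99999951e-01,  2.71688383e-04, -1.53625857e-04,
        -3.67413503e-01],
       [ 2.28004514e-04, -2.99768415e-01,  9.54011973e-01,
        -1.34035619e+02],
       [ 0.00000000e+00,  0.00000000e+00,  0.00000000e+00,
         1.00000000e+00]])}
```

View pics/scene0.png

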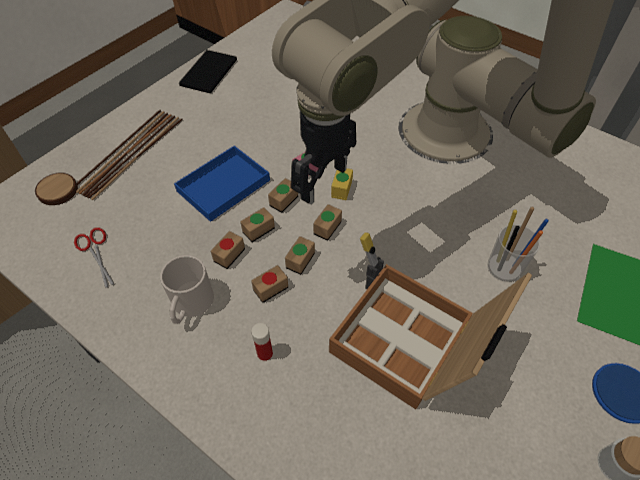

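View pics/side0.png

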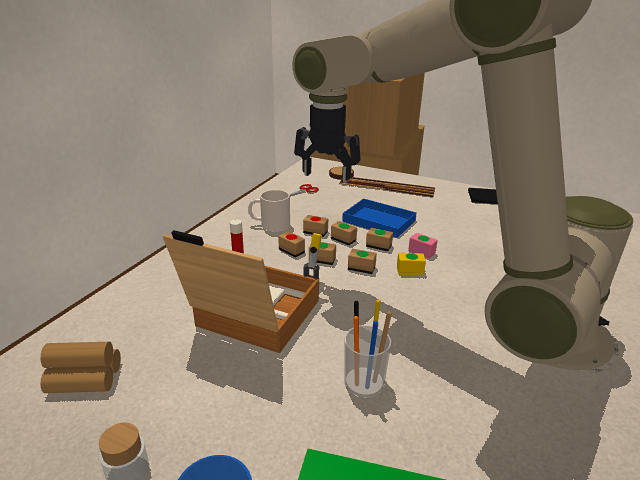

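View pics/wrist0.png

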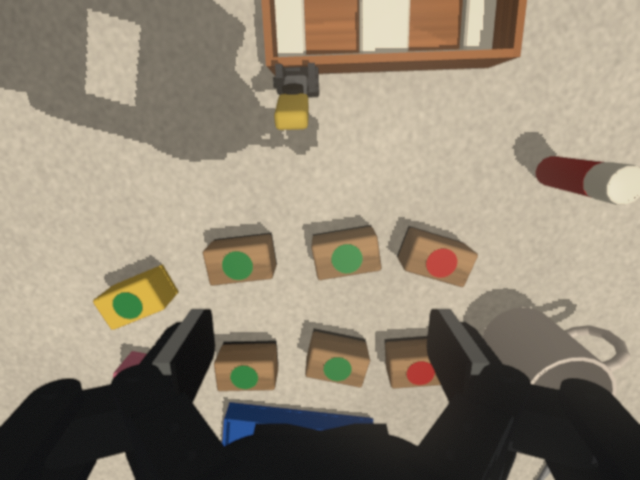

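The wrist view has image right = world +x and image up = world +y. It shows four green blocks, at about (238,265), (347,259), (244,377) and (338,369), and two red ones at (441,262) and (420,372). The yellow look-alike is at (127,305) and the pink one is mostly hidden. The case is at the top (+y), with its clamp at (292,100), and the tray is at the bottom. I'll take a second wrist view farther back (-y).

```bash
cat > h.py <<'E'
from rig import *
import cv2, numpy as np
from scipy.spatial.transform import Rotation as R
def rot(q): return R.from_quat([q[1],q[2],q[3],q[0]])
def cap(n, save=None):
    s=sense(); c=capture(n)
    if n=='wrist':
        T=np.eye(4); T[:3,:3]=rot(s['ee_rot']).as_matrix(); T[:3,3]=s['eef_pos']
        W=T@c['hand_eye']; c['C']=W[:3,3]; c['R']=W[:3,:3]
    else:
        Rm=R.from_rotvec(c['rvec']).as_matrix(); c['R']=Rm.T; c['C']=-Rm.T@c['tvec']
    c['hsv']=cv2.cvtColor(c['image'],cv2.COLOR_RGB2HSV)
    if save: cv2.imwrite(f'pics/{save}.png',c['image'][:,:,::-1])
    return c
def ray(c,uv):
    uv=np.atleast_2d(np.asarray(uv,float))
    d=np.c_[(uv[:,0]-c['cx'])/c['fx'],(uv[:,1]-c['cy'])/c['fy'],np.ones(len(uv))]@c['R'].T
    return d/np.linalg.norm(d,axis=1)[:,None]
def plane(c,uv,z):
    d=ray(c,uv); return c['C']+d*((z-c['C'][2])/d[:,2])[:,None]
def proj(c,P):
    q=(np.atleast_2d(P)-c['C'])@c['R']; return np.c_[c['fx']*q[:,0]/q[:,2]+c['cx'],c['fy']*q[:,1]/q[:,2]+c['cy']]
def tri(cs,uvs):
    A=np.zeros((3,3)); b=np.zeros(3); L=[]
    for c,uv in zip(cs,uvs):
        d=ray(c,uv)[0]; M=np.eye(3)-np.outer(d,d); A+=M; b+=M@c['C']; L.append((M,c['C']))
    P=np.linalg.solve(A,b); return P,max(np.linalg.norm(M@(P-C)) for M,C in L)
def blobs(m,amin=40):
    n,l,st,ce=cv2.connectedComponentsWithStats(m.astype(np.uint8))
    return [(ce[i],st[i],l==i) for i in range(1,n) if st[i,4]>=amin]
def tags(c,col,amin=60):
    h,s,v=[c['hsv'][...,i].astype(int) for i in range(3)]
    m=(h>45)&(h<85)&(s>90)&(v>60) if col=='g' else ((h<6)|(h>174))&(s>150)&(v>110)
    return blobs(m,amin)
E
python3 -m handwheel '[[[0,-60,20,0,0,0,1],[0,-60,20,0,0,0,1],[0,0,0,0,0,0,1],[0,0,0,0,0,0,1]]]'
python3 - <<'E'
from h import *
w=cap('wrist','wrist1'); s=cap('scene')
for col in 'gr':
    print('scene',col,[(b[0].round(1).tolist(),int(b[1][4])) for b in tags(s,col,30)])
    for ce,st,m in tags(w,col):
        print(col,ce.round(1),st[4],plane(w,ce,42)[0].round(1))
        p=proj(s,plane(w,ce,42))[0]
        cand=[b[0] for b in tags(s,col,30)]
        if cand:
            k=min(cand,key=lambda q:np.linalg.norm(q-p)); print('   scene pred',p.round(1),k.round(1),tri([w,s],[ce,k])[0].round(1),tri([w,s],[ce,k])[1].round(2))
E
```

```text
time_s: 0.65
eef_pos: [524.8, -118.1, 278.3]
ee_rot: [-0.001, 0.707, 0.707, -0.0]
force: [-0.4, 0.5, -0.4]
grip_width: 0.996
grip_force: 0.0
scene g [([306.8, 156.5], 75), ([342.1, 176.9], 88), ([282.5, 188.8], 100), ([327.4, 215.8], 91), ([256.5, 218.4], 114), ([299.4, 249.1], 130), ([612.0, 294.3], 4613)]
g [346.4 129.1] 745 [549.1 -43.5  42. ]
   scene pred [298.2 249.4] [299.4 249.1] [548.3 -42.5  42.8] 1.28
g [237.3 136.8] 709 [443.5 -50.7  42. ]
   scene pred [326.2 216.1] [327.4 215.8] [442.6 -49.7  42.3] 1.35
g [128.4 181.1] 614 [331.2 -93.4  42. ]
   scene pred [340.7 177. ] [342.1 176.9] [328.6 -93.1  39.6] 1.43
g [337.  251.2] 548 [ 541.7 -167.7   42. ]
   scene pred [255.3 218.5] [256.5 218.4] [ 541.2 -166.    43.9] 1.15
g [244.1 260.3] 537 [ 442.2 -178.1   42. ]
   scene pred [281.3 188.9] [282.5 188.8] [ 442.1 -176.2   44. ] 1.25
g [141.1 277.1] 480 [ 328.7 -197.6   42. ]
   scene pred [305.8 156.8] [306.8 156.5] [ 328.9 -195.9   43.9] 1.23
scene r [([96.2, 235.6], 62), ([81.7, 241.6], 65), ([226.3, 243.7], 126), ([268.9, 278.0], 150)]
r [440.5 133.8] 733 [640.1 -47.8  42. ]
   scene pred [267.6 278.1] [268.9 278. ] [639.3 -46.8  42.5] 1.23
r [419.7 255.6] 544 [ 630.1 -172.6   42. ]
   scene pred [225.1 243.8] [226.3 243.7] [ 629.2 -171.    43.7] 1.06
```

View pics/wrist1.png

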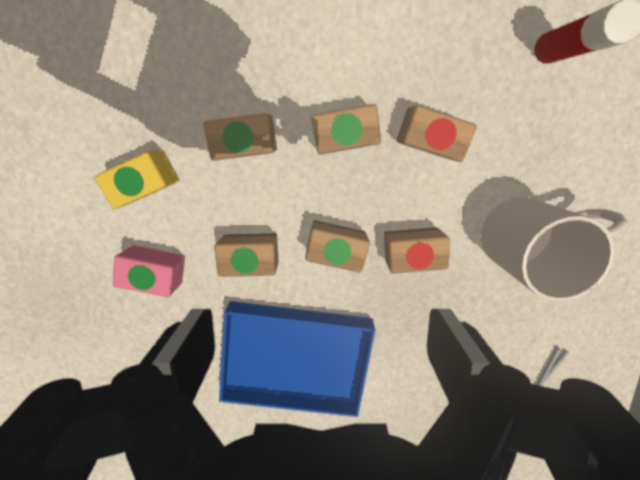

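The blocks, tray, pink/yellow decoys and mug are clearly visible: tray rim corners near (225,305), (374,321), (357,415) and (220,402). The tag heights come out at 42–44 mm, as they should. Next I need the yaws and the tray, then a view of the case.

```bash
cat >> h.py <<'E'
def blockyaw(c,ce,z=42):
    """top face rect (centre, yaw of long axis deg, sizes) for block whose tag is at pixel ce"""
    P0=plane(c,ce,z)[0]; h,s,v=[c['hsv'][...,i].astype(int) for i in range(3)]
    uv=np.indices(h.shape)[::-1].reshape(2,-1).T
    near=np.linalg.norm(plane(c,uv,z)[:,:2]-P0[:2],axis=1).reshape(h.shape)<48
    wood=near&(s>95)
    x,y=np.round(ce).astype(int)
    n,l=cv2.connectedComponents(wood.astype(np.uint8)); wood=l==l[y,x]
    # top brightness: reference from ring just round the tag, 16..18 mm
    D=np.linalg.norm(plane(c,uv,z)[:,:2]-P0[:2],axis=1).reshape(h.shape)
    ref=np.median(v[(D>15.8)&(D<18.5)])
    top=wood&((v>0.80*ref)|(D<15.5))
    top=cv2.morphologyEx(top.astype(np.uint8),cv2.MORPH_OPEN,np.ones((5,5)))
    n,l=cv2.connectedComponents(top); top=(l==l[y,x])
    cnt=max(cv2.findContours(top.astype(np.uint8),cv2.RETR_EXTERNAL,cv2.CHAIN_APPROX_NONE)[0],key=cv2.contourArea)[:,0]
    Q=plane(c,cnt,z)[:,:2].astype(np.float32)
    (cx,cy),(a,b),ang=cv2.minAreaRect(Q)
    if a<b: a,b,ang=b,a,ang+90
    ang=(ang+90)%180-90
    return np.array([cx,cy]),ang,a,b
E
python3 - <<'E'
from h import *
w=cap('wrist')
for col in 'gr':
    for ce,st,m in tags(w,col):
        if plane(w,ce,42)[0][0]<400: continue
        r=blockyaw(w,ce); print(col,plane(w,ce,42)[0].round(1)[:2],r[0].round(1),round(r[1],1),round(r[2]),round(r[3]))
h,s,v=[w['hsv'][...,i].astype(int) for i in range(3)]
for ce,st,m in blobs((h>100)&(h<125)&(s>120),3000):
    cnt=max(cv2.findContours(m.astype(np.uint8),cv2.RETR_EXTERNAL,cv2.CHAIN_APPROX_NONE)[0],key=cv2.contourArea)[:,0]
    hull=cv2.convexHull(cnt); ap=cv2.approxPolyDP(hull,6,True)[:,0]
    print('tray px',ap.tolist()); P=plane(w,ap,28); print(P.round(1)[:,:2].tolist()); print(cv2.minAreaRect(P[:,:2].astype(np.float32)))
E
python3 -m handwheel '[[[0,60,15,0,0,0,1],[0,60,15,0,0,0,1],[0,60,15,0,0,0,1],[0,60,15,0,0,0,1],[0,0,0,0,0,0,1],[0,0,0,0,0,0,1]]]'
python3 - <<'E'
from h import *
w=cap('wrist','wrist2')
E
```

```text
g [549.1 -43.6] [549.1 -43.3] 9.7 61 35
g [443.6 -50.7] [ 522.6 -360.5] 0.2 846 250
g [ 541.7 -167.9] [ 541.5 -166.4] -13.0 62 35
g [ 442.3 -178.3] [ 443.4 -176.8] 1.8 62 35
r [640.2 -47.8] [639.3 -47.8] -16.9 61 36
r [ 630.  -172.7] [ 629.2 -171.5] 5.5 61 35
tray px [[230, 303], [373, 330], [356, 415], [220, 400]]
[[419.7, -235.3], [586.7, -270.3], [570.3, -394.2], [397.3, -371.3]]
((494.57586669921875, -317.51531982421875), (137.7823486328125, 174.4965057373047), 80.61402130126953)
time_s: 1.55
eef_pos: [524.7, 121.7, 338.3]
ee_rot: [-0.0, 0.707, 0.708, -0.0]
force: [0.7, -0.1, 0.1]
grip_width: 0.998
grip_force: 0.0
```

View pics/wrist2.png

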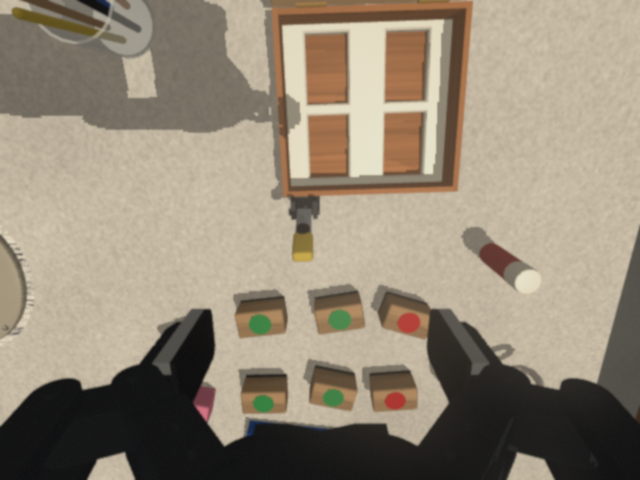

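The wrist view shows the empty case, with its rim corners near (274,9), (471,4), (458,190) and (286,195), the nests, and the clamp with its grip at (302,247). I'll measure the rim and nests here and cross-check the heights with the scene camera.

Run:
```python
from h import *
w=cap('wrist'); s=cap('scene','scene1'); d=cap('side')
h,sa,v=[w['hsv'][...,i].astype(int) for i in range(3)]
for x,y in [(458,100),(380,190),(300,190),(370,8),(283,100)]: print((x,y),w['hsv'][y,x])
m=(h<20)&(sa>115)&(v>60); m[:, :240]=0; m[198:]=0;
b=max(blobs(m,2000),key=lambda b:b[1][4]); print(b[1])
cnt=max(cv2.findContours(b[2].astype(np.uint8),cv2.RETR_EXTERNAL,cv2.CHAIN_APPROX_NONE)[0],key=cv2.contourArea)
ap=cv2.approxPolyDP(cv2.convexHull(cnt),5,True)[:,0]; P=plane(w,ap,58)
for a,p in zip(ap,P): print(a,p.round(1))
# nests: white insert holes
wh=((sa<60)&(v>150)).astype(np.uint8); wh[:,:275]=0; wh[:, 460:]=0; wh[195:]=0
hol=(1-wh); hol[:,:275]=0
for ce,st,mm in blobs(hol>0,1200):
    if st[4]<6000:
        r=cv2.minAreaRect(plane(w,np.argwhere(mm)[:,::-1],18)[:,:2].astype(np.float32)); print('nest',ce.round(1),st,[np.round(q,1) for q in r])
# yellow grip
for n,c in (('w',w),('s',s),('d',d)):
    hh=c['hsv'][...,0].astype(int); g=(hh>20)&(hh<32)&(c['hsv'][...,1]>150)&(c['hsv'][...,2]>90)
    print(n,[(q[0].round(1).tolist(),int(q[1][4])) for q in blobs(g,40)])
big=cv2.resize(s['image'][220:420,320:540],None,fx=3.4,fy=3,interpolation=cv2.INTER_CUBIC)
cv2.imwrite('pics/scase.png',cv2.resize(s['image'][230:420,320:540],(770,665//1-70)) [:,:,::-1])
```

```text
(458, 100) [ 13 124 111]
(380, 190) [ 13 138 175]
(300, 190) [ 13 129 130]
(370, 8) [ 12 142 165]
(283, 100) [ 13 110  95]
[ 272    0  200  196 6631]
[471   0] [671.3 315.8  58. ]
[456 189] [677.1 130.4  58. ]
[285 195] [483.7 123.5  58. ]
[272   8] [476.3 309.   58. ]
[318   0] [521.6 315.9  58. ]
nest [405.7  64.5] [ 384   29   45   73 3055] [array([620., 263.]), array([48.4, 73. ]), np.float64(1.6)]
nest [326.3  67.3] [ 304   32   44   72 3008] [array([530.1, 260.1]), array([47.5, 73. ]), np.float64(1.2)]
w [([50.9, 20.9], 602), ([302.1, 255.0], 116)]
s [([340.9, 184.9], 375), ([509.9, 227.1], 78), ([366.3, 241.4], 144)]
d [([315.7, 240.3], 134), ([410.5, 264.5], 526), ([376.6, 310.0], 93)]
```

View pics/scase.png

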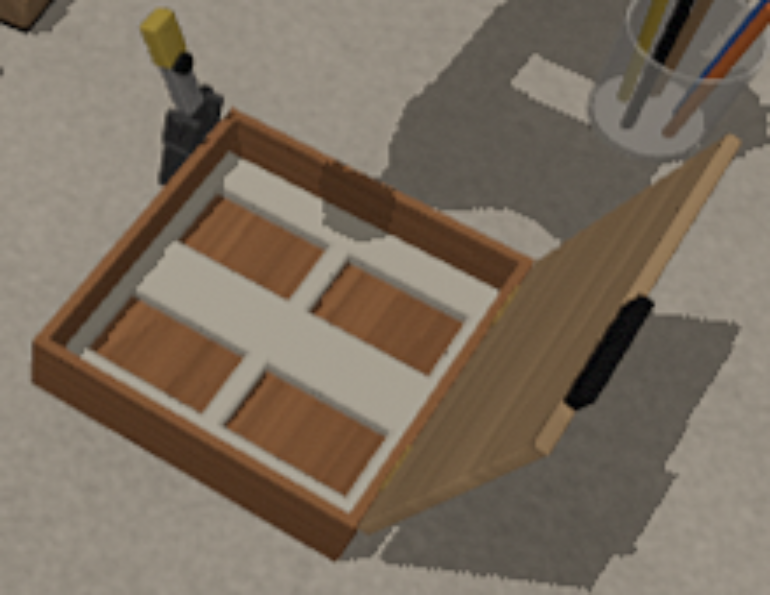

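The crop shows the case's near-robot rim corner (min x, min y) at scene pixel (387,266). The far one (max x, min y) is at (330,340), the lid leans away, and the clamp leans outward. I'll check the rim height by triangulation, plus mug clearance.

Run:
```python
from h import *
w=cap('wrist'); s=cap('scene'); d=cap('side')
for a,b in (((286,195),(387.1,265.8)),((457.5,190),(330,340.2))):
    P,e=tri([w,s],[a,b]); print('rim',P.round(1),e.round(2))
P,e=tri([s,d],[(366.3,241.4),(315.7,240.3)]); print('grip centre',P.round(1),e.round(2))
# older pose for mug/tray
w['C']=w['C']+np.array([524.8,-118.1,278.3])-sense()['eef_pos']
print('mug rim',plane(w,[(524,258),(611,258),(567,298),(567,220)],95).round(0)[:,:2].tolist())
print('tray rim', plane(w,[(228,313),(374,331),(357,415),(220,401)],28).round(1)[:,:2].tolist())
print('tray inner', plane(w,[(228,318),(368,331),(352,398),(228,386)],28).round(1)[:,:2].tolist())
```

```text
rim [485.2 127.1  63.1] 3.12
rim [678.7 131.5  58.3] 2.99
grip centre [505.6  88.8 131.4] 0.61
mug rim [[711.0, -157.0], [790.0, -157.0], [758.0, -197.0], [743.0, -121.0]]
tray rim [[416.1, -249.0], [587.4, -273.0], [570.7, -395.5], [396.3, -373.5]]
tray inner [[415.6, -255.6], [580.3, -273.0], [563.6, -369.0], [408.2, -350.8]]
```

```bash
python3 -m handwheel '[[[11.7,-32.6,-18.7,0,0,10.6,1],[11.7,-32.6,-18.7,0,0,10.6,1],[11.7,-32.6,-18.7,0,0,10.6,1],[11.7,-32.6,-18.7,0,0,10.6,1],[11.7,-32.6,-18.7,0,0,10.6,1],[11.7,-32.6,-18.7,0,0,10.6,1],[11.7,-32.6,-18.7,0,0,10.6,1],[11.7,-32.6,-18.7,0,0,10.6,1]]]' >/dev/null
python3 -m handwheel '[[[11.7,-32.6,-18.7,0,0,10.6,1],[0,0,0,0,0,0,1],[0,0,0,0,0,0,1]]]'
cat >> h.py <<'E'
def look(save=None):
    s=sense(); w=cap('wrist',save); Rm=rot(s['ee_rot']).as_matrix()
    yl=(np.degrees(np.arctan2(Rm[1,1],Rm[0,1]))+90)%180-90
    print('t',round(s['time_s'],1),'tcp',s['eef_pos'].round(1),'toolY line deg',round(yl,1),'tilt',(Rm[:,2]).round(3),'q6',s['joints'][5].round(2))
    for col in 'gr':
        for ce,st,m in tags(w,col,200):
            if st[0]<3 or st[1]<3 or st[0]+st[2]>636 or st[1]+st[3]>476: continue
            p=plane(w,ce,42)[0]
            if p[0]<390 or p[1]>100: continue
            try: r=blockyaw(w,ce); print(col,p.round(1)[:2],'rect',r[0].round(1),'yaw',round(r[1],1),round(r[2]),round(r[3]))
            except Exception as e: print(col,p,e)
    return w
E
python3 -c "
from h import *
look('r2')"
```

```text
time_s: 3.28
eef_pos: [630.3, -171.7, 170.9]
ee_rot: [0.0, -0.046, 0.999, 0.0]
force: [0.3, 0.4, 1.7]
grip_width: 0.999
grip_force: 0.0
t 3.3 tcp [ 630.3 -171.7  170.9] toolY line deg -84.7 tilt [ 0.  0. -1.] q6 -2.11
g [ 541.4 -168.1] rect [ 541.1 -168.1] yaw -12.5 60 36
g [548.7 -44. ] rect [549.6 -51.3] yaw 9.4 61 48
r [ 629.8 -173. ] rect [ 629.2 -172.9] yaw 5.0 61 36
r [639.9 -48.2] rect [639.2 -49.2] yaw -17.1 62 36
```

View pics/r2.png

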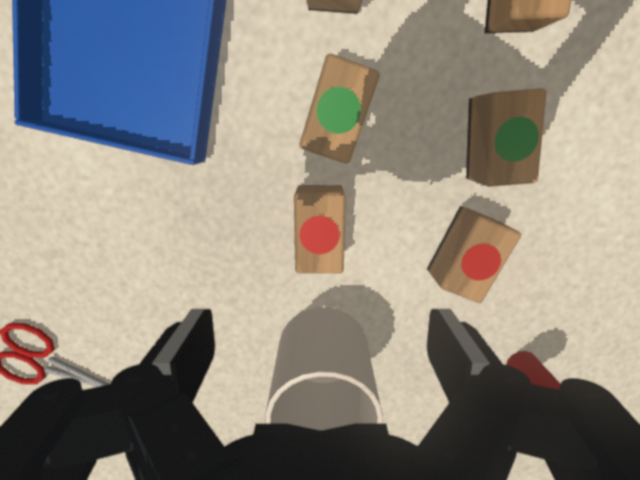

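The red block is centred between the fingers at (320,235), and the tray is at upper left. Descend and grip.

```bash
python3 -m handwheel '[[[-0.5,-1,-55,0,0,0,1],[0,0,-50,0,0,0,1],[0,0,-30,0,0,0,1],[0,0,-14,0,0,0,1],[0,0,0,0,0,0,1],[0,0,0,0,0,0,-1],[0,0,0,0,0,0,-1],[0,0,0,0,0,0,-1]]]' 35
python3 -m handwheel '[[[0,0,0,0,0,0,-1],[0,0,30,0,0,0,-1],[0,0,30,0,0,0,-1],[0,0,0,0,0,0,-1]]]'
```

```text
time_s: 4.32
eef_pos: [630.2, -173.2, 22.5]
ee_rot: [0.001, -0.047, 0.999, -0.0]
force: [-0.5, 1.2, -0.9]
grip_width: 0.434
grip_force: 36.2
time_s: 4.82
eef_pos: [630.7, -173.4, 83.6]
ee_rot: [0.002, -0.047, 0.999, -0.001]
force: [-0.5, -0.6, -0.2]
grip_width: 0.439
grip_force: 36.2
```

```bash
python3 -m handwheel '[[[-31.8,-51,0,0,0,-6.5,-1],[-31.8,-51,0,0,0,-6.5,-1],[-31.8,-51,0,0,0,0,-1],[0,0,-25,0,0,0,-1],[0,0,-20,0,0,0,-1],[0,0,-8,0,0,0,-1],[0,0,-3,0,0,0,-1],[0,0,0,0,0,0,-1]]]'
python3 -m handwheel '[[[0,0,0,0,0,0,-1],[0,0,0,0,0,0,0.4],[0,0,0,0,0,0,0.4],[0,0,30,0,0,0,0.4],[0,0,40,0,0,0,1],[0,0,60,0,0,0,1],[0,0,0,0,0,0,1]]]'
python3 -c "
from h import *
look('tray1')"
```

```text
time_s: 5.82
eef_pos: [534.4, -325.9, 26.3]
ee_rot: [-0.0, 0.066, 0.998, -0.0]
force: [-3.1, 0.6, 7.1]
grip_width: 0.437
grip_force: 37.4
time_s: 6.7
eef_pos: [536.0, -327.2, 160.4]
ee_rot: [0.004, 0.066, 0.998, -0.003]
force: [0.4, -0.2, -1.2]
grip_width: 0.996
grip_force: 0.0
t 6.7 tcp [ 536.  -327.2  160.4] toolY line deg 82.4 tilt [ 0.007 -0.006 -1.   ] q6 -2.17
g [ 441.9 -178.6] rect [ 442.3 -185.8] yaw 1.0 62 48
g [ 541.4 -168.2] rect [ 540.6 -169.5] yaw -13.1 62 36
r [ 535.5 -326.4] rect [ 534.9 -326.1] yaw -7.5 61 36
```

View pics/tray1.png

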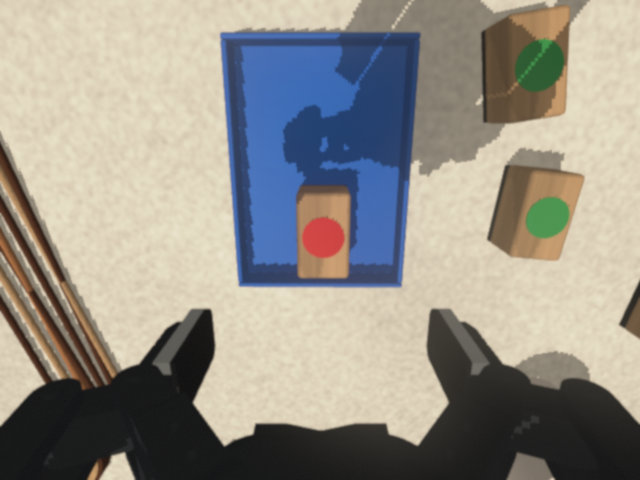

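The first red block stands in the tray at (323,235), with room for the second toward image top. On to the other red block.

```bash
python3 -m handwheel '[[[20.7,55.7,0,0,0,-2.4,1],[20.7,55.7,0,0,0,-2.4,1],[20.7,55.7,0,0,0,-2.4,1],[20.7,55.7,0,0,0,-2.4,1],[20.7,55.7,0,0,0,0,1],[0,0,0,0,0,0,1],[0,0,0,0,0,0,1]]]'
python3 -c "
from h import *
look()"
```

```text
time_s: 7.62
eef_pos: [637.4, -47.6, 154.1]
ee_rot: [-0.001, 0.149, 0.989, -0.0]
force: [-0.5, -0.2, -0.3]
grip_width: 1.002
grip_force: 0.0
t 7.6 tcp [637.4 -47.6 154.1] toolY line deg 72.8 tilt [-0.002  0.    -1.   ] q6 -1.53
g [548.8 -43.6] rect [549.2 -43.3] yaw 10.3 62 36
g [ 541.5 -167.9] rect [ 542.  -166.6] yaw -13.0 62 36
r [639.9 -47.9] rect [639.1 -47.6] yaw -17.2 60 36
```

```bash
python3 -m handwheel '[[[2,0,-50,0,0,0,1],[0,0,-50,0,0,0,1],[0,0,-22,0,0,0,1],[0,0,-10,0,0,0,1],[0,0,0,0,0,0,1],[0,0,0,0,0,0,-1],[0,0,0,0,0,0,-1],[0,0,0,0,0,0,-1]]]'
python3 -m handwheel '[[[0,0,0,0,0,0,-1],[0,0,35,0,0,0,-1],[0,0,35,0,0,0,-1],[-31.2,-44.6,0,0,0,2.4,-1],[-31.2,-44.6,0,0,0,2.4,-1],[-31.2,-44.6,0,0,0,2.4,-1],[-31.2,-44.6,0,0,0,2.4,-1],[-31.2,-44.6,0,0,0,0,-1]]]'
python3 -m handwheel '[[[-31.2,-44.6,0,0,0,0,-1],[0,0,0,0,0,0,-1],[0,0,0,0,0,0,-1]]]'
```

```text
time_s: 8.68
eef_pos: [640.3, -47.6, 24.4]
ee_rot: [0.001, 0.149, 0.989, -0.0]
force: [0.0, 0.4, -1.4]
grip_width: 0.44
grip_force: 36.2
time_s: 9.68
eef_pos: [482.7, -271.7, 93.5]
ee_rot: [-0.0, 0.066, 0.998, 0.0]
force: [0.9, -0.6, 0.2]
grip_width: 0.44
grip_force: 36.3
time_s: 10.05
eef_pos: [452.8, -314.7, 93.4]
ee_rot: [-0.0, 0.066, 0.998, 0.0]
force: [0.2, 1.1, -0.1]
grip_width: 0.439
grip_force: 36.3
```

```bash
python3 -m handwheel '[[[0,0,-35,0,0,0,-1],[0,0,-22,0,0,0,-1],[0,0,-7,0,0,0,-1],[0,0,-2,0,0,0,-1],[0,0,0,0,0,0,-1],[0,0,0,0,0,0,0.4],[0,0,0,0,0,0,0.4]]]'
python3 -m handwheel '[[[0,0,35,0,0,0,0.4],[0,0,50,0,0,0,1],[22.2,36.9,45,0,0,-1.4,1],[22.2,36.9,0,0,0,-1.4,1],[22.2,36.9,0,0,0,-1.3,1],[22.2,36.9,0,0,0,-1.3,1],[0,0,0,0,0,0,1],[0,0,0,0,0,0,1]]]'
python3 -c "
from h import *
look('g3')"
```

```text
time_s: 10.92
eef_pos: [452.9, -315.2, 27.8]
ee_rot: [0.0, 0.066, 0.998, -0.0]
force: [-0.3, -0.1, -0.0]
grip_width: 0.698
grip_force: 0.0
time_s: 11.92
eef_pos: [541.3, -167.9, 157.5]
ee_rot: [-0.0, 0.113, 0.994, -0.0]
force: [-0.1, -0.1, -0.2]
grip_width: 0.998
grip_force: 0.0
t 11.9 tcp [ 541.3 -167.9  157.5] toolY line deg 77.0 tilt [-0. -0. -1.] q6 -1.85
g [443.4 -50.9] rect [444.2 -56.6] yaw 6.7 62 45
g [ 442.  -178.4] rect [ 439.4 -178.1] yaw 1.3 56 36
g [ 508.1 -202.8] rect [ 508.  -202.1] yaw -13.7 61 36
g [548.7 -43.8] rect [548. -45.] yaw 9.6 62 36
r [ 453.1 -317.8] rect [ 453.4 -316.2] yaw -7.3 62 36
r [ 535.3 -328.8] rect [ 535.1 -327.3] yaw -7.9 63 36
```

View pics/g3.png

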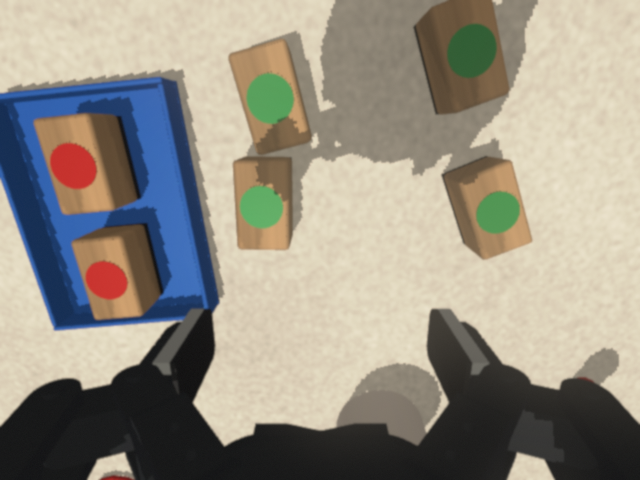

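The knock happened: the green block I was after has moved to about (508,-202), pixel (262,207). Both reds stand upright in the tray, at (74,167) and (106,280). I'll pick the green at its new place with a partial opening, because the tray wall is close.

```bash
python3 -m handwheel '[[[-33.3,-34.5,0,0,0,0,0.4],[0,0,-20,0,0,0,0.4],[0,0,-50,0,0,0,0.4],[0,0,-40,0,0,0,0.4],[0,0,-18,0,0,0,0.4],[0,0,-5,0,0,0,0.4],[0,0,0,0,0,0,0.4],[0,0,0,0,0,0,-1]]]'
python3 -m handwheel '[[[0,0,0,0,0,0,-1],[0,0,0,0,0,0,-1],[0,0,0,0,0,0,-1],[0,0,50,0,0,0,-1],[0,0,60,0,0,0,-1],[0,0,60,0,0,0,-1],[0,0,0,0,0,0,-1]]]'
python3 -m handwheel '[[[14,58,2,0,0,-9.4,-1],[14,58,2,0,0,-9.4,-1],[14,58,2,0,0,-9.4,-1],[14,58,2,0,0,-9.4,-1],[14,58,2,0,0,-9.4,-1],[14,58,2,0,0,-9.4,-1],[14,58,0,0,0,-9.4,-1],[14,58,0,0,0,-9.4,-1]]]'
python3 -m handwheel '[[[0,0,0,0,0,0,-1],[0,0,0,0,0,0,-1]]]'
cat >> h.py <<'E'
def nests(save=None,z=18):
    s=sense(); w=cap('wrist',save); h,sa,v=[w['hsv'][...,i].astype(int) for i in range(3)]
    Rm=rot(s['ee_rot']).as_matrix(); print('t',round(s['time_s'],1),'tcp',s['eef_pos'].round(1),'toolY',round(np.degrees(np.arctan2(Rm[1,1],Rm[0,1])),1),'tilt',Rm[:,2].round(3))
    wh=cv2.morphologyEx(((sa<70)&(v>90)).astype(np.uint8),cv2.MORPH_OPEN,np.ones((3,3)))
    for ce,st,mm in blobs(wh==0,1000):
        if st[4]>30000: continue
        r=cv2.minAreaRect(plane(w,np.argwhere(mm)[:,::-1],z)[:,:2].astype(np.float32))
        if 30<min(r[1]) and max(r[1])<95: print('hole',ce.round(0),np.round(r[0],1),np.round(r[1],1),round(r[2],1))
    return w
E
python3 -c "
from h import *
nests('n3')"
```

```text
time_s: 12.98
eef_pos: [508.6, -202.5, 25.5]
ee_rot: [0.001, 0.113, 0.994, -0.0]
force: [0.2, 0.7, 0.5]
grip_width: 0.497
grip_force: 0.0
time_s: 13.85
eef_pos: [509.7, -202.8, 199.1]
ee_rot: [0.004, 0.113, 0.994, -0.002]
force: [-0.5, -0.3, -2.5]
grip_width: 0.432
grip_force: 36.0
time_s: 14.85
eef_pos: [620.0, 263.8, 205.0]
ee_rot: [-0.001, 0.698, 0.716, -0.001]
force: [1.1, -0.1, -0.9]
grip_width: 0.44
grip_force: 35.8
time_s: 15.1
eef_pos: [619.8, 261.5, 205.1]
ee_rot: [-0.0, 0.695, 0.719, -0.001]
force: [0.0, -0.3, -1.8]
grip_width: 0.436
grip_force: 36.0
t 15.1 tcp [619.8 261.5 205.1] toolY 1.9 tilt [-0.002 -0.001 -1.   ]
hole [224. 209.] [532.8 263.6] [45.2 70.1] 1.9
```

View pics/n3.png

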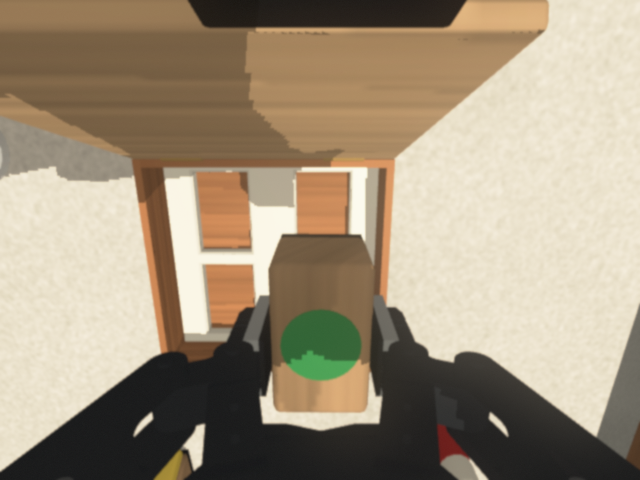

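The held block is centred over the right-rear nest, whose edges are at u≈297 and 349. The measured nest3 is at about (621,264), so I'll shift by (+1.3,+2.3) and descend partway to check the force.

```bash
python3 -m handwheel '[[[1.3,2.3,-45,0,0,0,-1],[0,0,-45,0,0,0,-1],[0,0,-45,0,0,0,-1],[0,0,-20,0,0,0,-1],[0,0,-8,0,0,0,-1],[0,0,-4,0,0,0,-1],[0,0,0,0,0,0,-1],[0,0,0,0,0,0,-1]]]'
```

```text
time_s: 16.15
eef_pos: [621.9, 264.3, 40.5]
ee_rot: [0.0, 0.696, 0.718, 0.001]
force: [-0.2, -0.3, -0.3]
grip_width: 0.437
grip_force: 36.0
```

```bash
python3 -m handwheel '[[[0,0,-4,0,0,0,-1],[0,0,-4,0,0,0,-1],[0,0,-2,0,0,0,-1],[0,0,0,0,0,0,-1]]]'
python3 -m handwheel '[[[0,0,0,0,0,0,0.15],[0,0,0,0,0,0,0.15],[0,0,0,0,0,0,0.15]]]'
python3 -m handwheel '[[[0,0,30,0,0,0,0.15],[0,0,50,0,0,0,0.15],[0,0,60,0,0,0,0.15],[0,0,40,0,0,0,1],[0,0,0,0,0,0,1],[0,0,0,0,0,0,1]]]'
python3 -c "
from h import *
w=nests('n3b')
for ce,st,m in tags(w,'g',200): P=plane(w,ce,48)[0]; print(P.round(1),blockyaw(w,ce,48))"
```

```text
time_s: 16.65
eef_pos: [621.7, 264.3, 31.5]
ee_rot: [0.0, 0.696, 0.718, 0.0]
force: [-7.6, -2.4, 15.7]
grip_width: 0.435
grip_force: 37.9
time_s: 17.02
eef_pos: [621.4, 264.2, 29.2]
ee_rot: [-0.0, 0.696, 0.718, -0.0]
force: [0.2, 0.1, -0.4]
grip_width: 0.573
grip_force: 0.0
time_s: 17.77
eef_pos: [621.1, 264.1, 208.2]
ee_rot: [-0.001, 0.696, 0.718, -0.001]
force: [0.5, 0.3, 0.2]
grip_width: 0.997
grip_force: 0.0
t 17.8 tcp [621.1 264.1 208.2] toolY 1.8 tilt [-0.002 -0.    -1.   ]
hole [223. 212.] [532.9 263.3] [45.1 70.1] 1.9
hole [321. 215.] [620.6 261.7] [46.3 79. ] 1.8
hole [321. 297.] [623.1 182. ] [46.4 66.3] 1.8
[621.2 264.   48. ] (array([620.79626465, 265.11383057]), 89.96802520751953, 61.42532730102539, 39.14453887939453)
```

View pics/n3b.png

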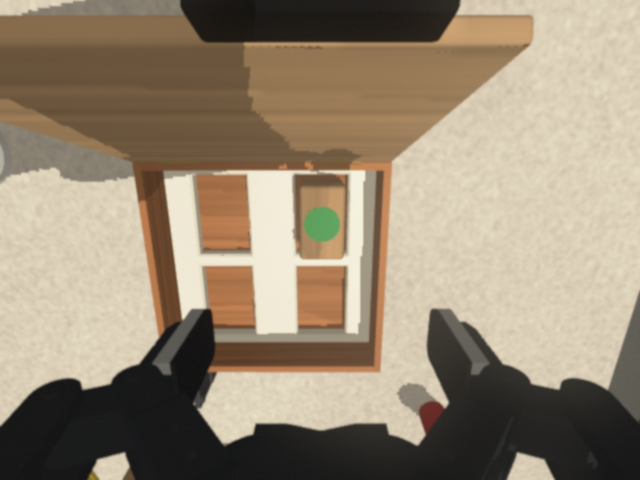

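The block is down in nest3 at (322,224), sitting level between the walls. Now the next green block, near (549,-44).

```bash
python3 -m handwheel '[[[-7.2,-30.8,0,0,0,9.8,1],[-7.2,-30.8,0,0,0,9.8,1],[-7.2,-30.8,0,0,0,9.8,1],[-7.2,-30.8,0,0,0,9.8,1],[-7.2,-30.8,0,0,0,9.8,1],[-7.2,-30.8,0,0,0,9.8,1],[-7.2,-30.8,0,0,0,9.8,1],[-7.2,-30.8,-20,0,0,9.8,1]]]'
python3 -m handwheel '[[[-7.2,-30.8,-20,0,0,9.8,1],[-7.2,-30.8,-18,0,0,9.8,1],[0,0,0,0,0,0,1],[0,0,0,0,0,0,1]]]'
python3 -c "
from h import *
look()"
```

```text
time_s: 18.82
eef_pos: [563.7, 16.8, 189.1]
ee_rot: [0.0, 0.082, 0.997, -0.0]
force: [-0.0, -1.0, -0.6]
grip_width: 1.002
grip_force: 0.0
time_s: 19.32
eef_pos: [549.6, -43.3, 151.3]
ee_rot: [-0.0, -0.084, 0.996, 0.0]
force: [-0.6, -0.0, 0.0]
grip_width: 1.002
grip_force: 0.0
t 19.3 tcp [549.6 -43.3 151.3] toolY line deg -80.3 tilt [-0.  0. -1.] q6 -2.03
g [ 441.2 -178.3] rect [ 447.  -177.1] yaw 0.8 52 36
g [443.4 -51. ] rect [444.1 -50.8] yaw 7.1 62 36
g [548.8 -43.8] rect [551.6 -43.1] yaw 9.7 53 36
```

```bash
python3 -m handwheel '[[[-0.7,-0.4,-50,0,0,0,1],[0,0,-50,0,0,0,1],[0,0,-20,0,0,0,1],[0,0,-6,0,0,0,1],[0,0,0,0,0,0,1],[0,0,0,0,0,0,-1],[0,0,0,0,0,0,-1],[0,0,0,0,0,0,-1]]]'
python3 -m handwheel '[[[0,0,0,0,0,0,-1],[0,0,55,0,0,0,-1],[0,0,60,0,0,0,-1],[0,0,60,0,0,0,-1],[-1.8,30.5,0,0,0,-9.8,-1],[-1.8,30.5,0,0,0,-9.8,-1],[-1.8,30.5,0,0,0,-9.8,-1],[-1.8,30.5,0,0,0,-9.8,-1]]]'
python3 -m handwheel '[[[-1.8,30.5,0,0,0,-9.8,-1],[-1.8,30.5,0,0,0,-9.8,-1],[-1.8,30.5,0,0,0,-9.8,-1],[-1.8,30.5,0,0,0,-9.8,-1],[-1.8,30.5,0,0,0,-9.8,-1],[-1.8,30.5,0,0,0,-9.8,-1],[0,0,0,0,0,0,-1],[0,0,0,0,0,0,-1]]]'
python3 -c "
from h import *
nests()"
```

```text
time_s: 20.38
eef_pos: [549.1, -44.3, 26.2]
ee_rot: [0.001, -0.086, 0.996, -0.0]
force: [0.2, 0.1, 0.7]
grip_width: 0.441
grip_force: 36.0
time_s: 21.38
eef_pos: [541.3, 78.8, 200.3]
ee_rot: [-0.0, 0.256, 0.967, -0.0]
force: [0.5, -0.4, -0.8]
grip_width: 0.437
grip_force: 36.1
time_s: 22.38
eef_pos: [530.8, 260.2, 200.2]
ee_rot: [-0.0, 0.695, 0.719, -0.0]
force: [-0.4, -0.1, -0.8]
grip_width: 0.439
grip_force: 36.1
t 22.4 tcp [530.8 260.2 200.2] toolY 1.9 tilt [-0.001 -0.    -1.   ]
hole [425. 217.] [622.9 262. ] [53.9 78.9] 1.3
```

```bash
python3 -m handwheel '[[[0,1.3,-50,0,0,0,-1],[0,0,-50,0,0,0,-1],[0,0,-40,0,0,0,-1],[0,0,-14,0,0,0,-1],[0,0,-5,0,0,0,-1],[0,0,0,0,0,0,-1],[0,0,0,0,0,0,-1]]]'
```

```text
time_s: 23.3
eef_pos: [531.5, 262.2, 42.9]
ee_rot: [0.001, 0.696, 0.718, 0.001]
force: [0.2, -0.2, -0.5]
grip_width: 0.438
grip_force: 36.1
```

```bash
python3 -m handwheel '[[[0,0,-5,0,0,0,-1],[0,0,-4,0,0,0,-1],[0,0,-2.5,0,0,0,-1],[0,0,0,0,0,0,-1]]]'
python3 -m handwheel '[[[0,0,0,0,0,0,0.15],[0,0,0,0,0,0,0.15],[0,0,0,0,0,0,0.15],[0,0,40,0,0,0,0.15],[0,0,60,0,0,0,0.15],[0,0,60,0,0,0,1],[0,0,8,0,0,0,1],[0,0,0,0,0,0,1]]]'
python3 -c "
from h import *
w=nests()
for ce,st,m in tags(w,'g',200): print(st[:2],plane(w,ce,48)[0].round(1))"
python3 -m handwheel '[[[-8.7,-31.3,0,0,0,9.5,1],[-8.7,-31.3,0,0,0,9.5,1],[-8.7,-31.3,0,0,0,9.5,1],[-8.7,-31.3,0,0,0,9.5,1],[-8.7,-31.3,0,0,0,9.5,1],[-8.7,-31.3,0,0,0,9.5,1],[-8.7,-31.3,0,0,0,9.5,1],[-8.7,-31.3,0,0,0,9.5,1]]]'
python3 -m handwheel '[[[-8.7,-31.3,-20,0,0,9.5,1],[-8.7,-31.3,-28,0,0,9.5,1],[0,0,0,0,0,0,1],[0,0,0,0,0,0,1]]]'
python3 -c "
from h import *
look()"
```

```text
time_s: 23.8
eef_pos: [530.9, 262.2, 32.2]
ee_rot: [0.0, 0.696, 0.718, 0.0]
force: [-8.2, -3.4, 21.0]
grip_width: 0.439
grip_force: 38.7
time_s: 24.8
eef_pos: [530.6, 262.1, 197.5]
ee_rot: [-0.0, 0.696, 0.718, -0.0]
force: [0.2, 0.7, -0.3]
grip_width: 1.0
grip_force: 0.0
t 24.8 tcp [530.6 262.1 197.5] toolY 1.8 tilt [-0. -0. -1.]
hole [321. 219.] [530.6 259.1] [46.5 77.8] 1.8
hole [426. 220.] [623.2 261.6] [54.2 78.7] 1.8
hole [321. 303.] [533.2 179. ] [46.5 66.9] 1.9
[303 211] [530.5 261.7  48. ]
[417 211] [621.2 264.1  48. ]
time_s: 25.85
eef_pos: [460.1, 10.9, 196.2]
ee_rot: [-0.002, 0.103, 0.995, 0.0]
force: [-0.0, 0.6, 1.0]
grip_width: 1.001
grip_force: 0.0
time_s: 26.35
eef_pos: [443.7, -50.5, 149.6]
ee_rot: [-0.0, -0.058, 0.998, 0.0]
force: [-0.1, 0.3, -0.3]
grip_width: 1.002
grip_force: 0.0
t 26.4 tcp [443.7 -50.5 149.6] toolY line deg -83.3 tilt [-0.001  0.001 -1.   ] q6 -2.06
g [ 441.2 -178.2] rect [ 440.6 -177.2] yaw 0.6 61 35
g [443.4 -51. ] rect [445.  -50.6] yaw 7.1 56 36
```

```bash
python3 -m handwheel '[[[-0.2,-0.4,-50,0,0,0,1],[0,0,-50,0,0,0,1],[0,0,-18,0,0,0,1],[0,0,-6,0,0,0,1],[0,0,0,0,0,0,1],[0,0,0,0,0,0,-1],[0,0,0,0,0,0,-1],[0,0,0,0,0,0,-1]]]'
python3 -m handwheel '[[[0,0,0,0,0,0,-1],[0,0,55,0,0,0,-1],[0,0,60,0,0,0,-1],[0,0,60,0,0,0,-1],[18,22.9,0,0,0,-9.5,-1],[18,22.9,0,0,0,-9.5,-1],[18,22.9,0,0,0,-9.5,-1],[18,22.9,0,0,0,-9.5,-1]]]'
python3 -m handwheel '[[[18,22.9,0,0,0,-9.5,-1],[18,22.9,0,0,0,-9.5,-1],[18,22.9,0,0,0,-9.5,-1],[18,22.9,0,0,0,-9.5,-1],[18,22.9,0,0,0,-9.5,-1],[18,22.9,0,0,0,-9.5,-1],[0,0,0,0,0,0,-1],[0,0,0,0,0,0,-1]]]'
python3 -c "
from h import *
nests()"
```

```text
time_s: 27.4
eef_pos: [443.9, -51.5, 26.6]
ee_rot: [0.001, -0.059, 0.998, -0.0]
force: [0.9, -0.6, 0.3]
grip_width: 0.437
grip_force: 35.2
time_s: 28.4
eef_pos: [515.9, 41.1, 200.9]
ee_rot: [-0.0, 0.271, 0.962, -0.0]
force: [0.7, 0.5, -0.5]
grip_width: 0.436
grip_force: 35.8
time_s: 29.4
eef_pos: [623.2, 177.2, 200.7]
ee_rot: [-0.0, 0.695, 0.719, -0.0]
force: [-0.8, 0.0, -0.4]
grip_width: 0.439
grip_force: 35.8
t 29.4 tcp [623.2 177.2 200.7] toolY 1.9 tilt [-0.001 -0.    -1.   ]
hole [209. 111.] [528.7 261.1] [53.3 71.4] 1.9
hole [322. 112.] [620.6 263.4] [46.4 71.5] 1.9
hole [222. 212.] [535.8 177.5] [45.3 69.6] 1.7
```

```bash
python3 -m handwheel '[[[0.3,1,-50,0,0,0,-1],[0,0,-50,0,0,0,-1],[0,0,-40,0,0,0,-1],[0,0,-14,0,0,0,-1],[0,0,-5,0,0,0,-1],[0,0,0,0,0,0,-1],[0,0,0,0,0,0,-1]]]'
```

```text
time_s: 30.32
eef_pos: [624.6, 178.7, 43.5]
ee_rot: [0.001, 0.696, 0.718, 0.001]
force: [-0.5, -0.7, 0.2]
grip_width: 0.438
grip_force: 35.8
```

```bash
python3 -m handwheel '[[[0,0,-5,0,0,0,-1],[0,0,-4,0,0,0,-1],[0,0,-2.5,0,0,0,-1],[0,0,0,0,0,0,-1]]]'
python3 -m handwheel '[[[0,0,0,0,0,0,0.15],[0,0,0,0,0,0,0.15],[0,0,0,0,0,0,0.15],[0,0,40,0,0,0,0.15],[0,0,60,0,0,0,0.15],[0,0,60,0,0,0,1],[0,0,8,0,0,0,1],[0,0,0,0,0,0,1]]]'
python3 -c "
from h import *
w=nests()
for ce,st,m in tags(w,'g',200): print(st[:2],plane(w,ce,48)[0].round(1))"
python3 -m handwheel '[[[-20.3,-39.6,0,0,0,9.9,1],[-20.3,-39.6,0,0,0,9.9,1],[-20.3,-39.6,0,0,0,9.9,1],[-20.3,-39.6,0,0,0,9.9,1],[-20.3,-39.6,0,0,0,9.9,1],[-20.3,-39.6,0,0,0,9.9,1],[-20.3,-39.6,0,0,0,9.9,0.7],[-20.3,-39.6,-20,0,0,9.9,0.7]]]'
python3 -m handwheel '[[[-20.3,-39.6,-28,0,0,9.9,0.7],[0,0,0,0,0,0,0.7],[0,0,0,0,0,0,0.7]]]'
python3 -c "
from h import *
look()"
```

```text
time_s: 30.82
eef_pos: [624.1, 178.8, 32.6]
ee_rot: [0.0, 0.696, 0.718, 0.0]
force: [-7.4, -1.4, 16.2]
grip_width: 0.437
grip_force: 37.9
time_s: 31.82
eef_pos: [623.8, 178.6, 198.0]
ee_rot: [-0.0, 0.696, 0.718, -0.0]
force: [0.6, 0.3, -0.7]
grip_width: 1.001
grip_force: 0.0
t 31.8 tcp [623.8 178.6 198. ] toolY 1.8 tilt [-0. -0. -1.]
hole [207. 113.] [528.6 260.7] [53.5 71.8] 1.8
hole [321. 114.] [620.6 263.7] [46.3 71.8] 1.8
hole [220. 215.] [535.7 177.5] [44.9 70. ] 1.8
hole [321. 219.] [623.4 176. ] [46.3 78.7] 1.8
[178  93] [530.6 261.6  48. ]
[302  94] [621.2 264.   48. ]
[303 210] [623.6 178.5  48. ]
time_s: 32.88
eef_pos: [460.6, -139.2, 177.5]
ee_rot: [-0.0, 0.075, 0.997, 0.0]
force: [0.9, 0.2, -0.2]
grip_width: 0.85
grip_force: 0.0
time_s: 33.25
eef_pos: [441.1, -177.2, 149.8]
ee_rot: [-0.001, -0.007, 1.0, 0.001]
force: [-0.3, 0.5, 0.6]
grip_width: 0.85
grip_force: 0.0
t 33.2 tcp [ 441.1 -177.2  149.8] toolY line deg -89.2 tilt [-0.001  0.001 -1.   ] q6 -2.21
g [ 441.1 -178.4] rect [ 441.4 -178.1] yaw 0.6 59 36
r [ 454.6 -317.4] rect [ 454.4 -316. ] yaw -7.2 63 36
r [ 536.6 -328.2] rect [ 528.3 -326. ] yaw -7.2 48 36
```

```bash
python3 -m handwheel '[[[0,-1,-50,0,0,0,0.7],[0,0,-50,0,0,0,0.7],[0,0,-18,0,0,0,0.7],[0,0,-6,0,0,0,0.7],[0,0,0,0,0,0,0.7],[0,0,0,0,0,0,-1],[0,0,0,0,0,0,-1],[0,0,0,0,0,0,-1]]]'
python3 -m handwheel '[[[0,0,0,0,0,0,-1],[0,0,60,0,0,0,-1],[0,0,62,0,0,0,-1],[0,0,62,0,0,0,-1],[10.3,39.3,0,0,0,-9.9,-1],[10.3,39.3,0,0,0,-9.9,-1],[10.3,39.3,0,0,0,-9.9,-1],[10.3,39.3,0,0,0,-9.9,-1]]]'
python3 -m handwheel '[[[10.3,39.3,0,0,0,-9.9,-1],[10.3,39.3,0,0,0,-9.9,-1],[10.3,39.3,0,0,0,-9.9,-1],[10.3,39.3,0,0,0,-9.9,-1],[10.3,39.3,0,0,0,-9.9,-1],[0,0,0,0,0,0,-1],[0,0,0,0,0,0,-1]]]'
python3 -c "
from h import *
nests()"
```

```text
time_s: 34.3
eef_pos: [441.7, -179.0, 27.4]
ee_rot: [0.001, -0.008, 1.0, -0.0]
force: [0.3, 0.7, 6.4]
grip_width: 0.442
grip_force: 35.9
time_s: 35.3
eef_pos: [482.4, -20.2, 210.7]
ee_rot: [0.0, 0.334, 0.943, 0.0]
force: [-0.2, -0.8, -0.6]
grip_width: 0.437
grip_force: 36.0
time_s: 36.17
eef_pos: [533.7, 174.6, 210.4]
ee_rot: [-0.0, 0.695, 0.719, -0.0]
force: [0.1, -1.1, -1.0]
grip_width: 0.44
grip_force: 35.9
t 36.2 tcp [533.7 174.6 210.4] toolY 1.9 tilt [-0. -0. -1.]
hole [321. 112.] [530.5 261.2] [46.4 72.1] 1.9
hole [431. 113.] [623.  263.9] [53.9 71.4] 1.8
hole [422. 215.] [625.4 176.2] [53.6 78.4] 1.9
hole [536. 360.] [762.2  27.6] [34.  82.8] 45.2
```

```bash
python3 -m handwheel '[[[0,0.8,-50,0,0,0,-1],[0,0,-50,0,0,0,-1],[0,0,-45,0,0,0,-1],[0,0,-17,0,0,0,-1],[0,0,-5,0,0,0,-1],[0,0,0,0,0,0,-1],[0,0,0,0,0,0,-1]]]'
```

```text
time_s: 37.1
eef_pos: [534.7, 175.9, 44.9]
ee_rot: [0.001, 0.696, 0.718, 0.001]
force: [-0.7, -1.0, -0.7]
grip_width: 0.437
grip_force: 35.9
```

```bash
python3 -m handwheel '[[[0,0,-5,0,0,0,-1],[0,0,-4,0,0,0,-1],[0,0,-3,0,0,0,-1],[0,0,0,0,0,0,-1]]]'
python3 -m handwheel '[[[0,0,0,0,0,0,0.15],[0,0,0,0,0,0,0.15],[0,0,0,0,0,0,0.15],[0,0,40,0,0,0,0.15],[0,0,60,0,0,0,0.15],[0,0,60,0,0,0,0.15],[0,0,50,0,0,0,-1],[0,0,0,0,0,0,-1]]]'
python3 - <<'E'
from h import *
w=nests('full')
for ce,st,m in tags(w,'g',150): print(st[:2],plane(w,ce,48)[0].round(1))
s=cap('scene'); d=cap('side')
def blk(c,x0,x1,y0,y1):
    v=c['hsv'][...,2]; m=np.zeros(v.shape,bool); m[y0:y1,x0:x1]=v[y0:y1,x0:x1]<45
    b=max(blobs(m,20),key=lambda b:b[1][4]); return b[0],b[1]
a=blk(s,470,520,315,370); b=blk(d,165,210,225,250); print(a,b); P,e=tri([s,d],[a[0],b[0]]); print('tab',P.round(1),e.round(2))
for col in 'r':
    print([ (b[0].round(0).tolist(), plane(s,b[0],46)[0].round(0).tolist()) for b in tags(s,col,80)])
E
```

```text
time_s: 37.6
eef_pos: [533.9, 175.9, 33.3]
ee_rot: [0.0, 0.696, 0.718, -0.0]
force: [-7.4, -1.4, 20.7]
grip_width: 0.443
grip_force: 38.5
time_s: 38.6
eef_pos: [535.1, 176.0, 245.3]
ee_rot: [0.002, 0.696, 0.718, 0.003]
force: [0.2, 0.2, -1.0]
grip_width: 0.154
grip_force: 0.0
t 38.6 tcp [535.1 176.  245.3] toolY 1.8 tilt [ 0.007  0.001 -1.   ]
hole [317. 116.] [530.6 261.1] [46.6 70.5] 1.8
hole [416. 115.] [622.5 264. ] [52.9 70.6] 1.8
hole [317. 208.] [533.4 173.3] [46.4 76.6] 1.7
hole [409. 208.] [625.  176.6] [52.1 77.7] 1.7
hole [513. 340.] [759.8  28.1] [32.1 75.9] 47.2
[301  98] [530.6 261.7  48. ]
[407  99] [621.2 263.9  48. ]
[400 199] [623.6 178.5  48. ]
[302 200] [533.5 175.5  48. ]
(array([493.3630363 , 342.51485149]), array([481, 325,  26,  36, 303], dtype=int32)) (array([187.2519685 , 237.66929134]), array([172, 231,  31,  15, 254], dtype=int32))
tab [616.3 367.9 246.1] 0.06
[([234.0, 164.0], [452.0, -313.0, 46.0]), ([206.0, 182.0], [533.0, -324.0, 46.0])]
```

View pics/full.png

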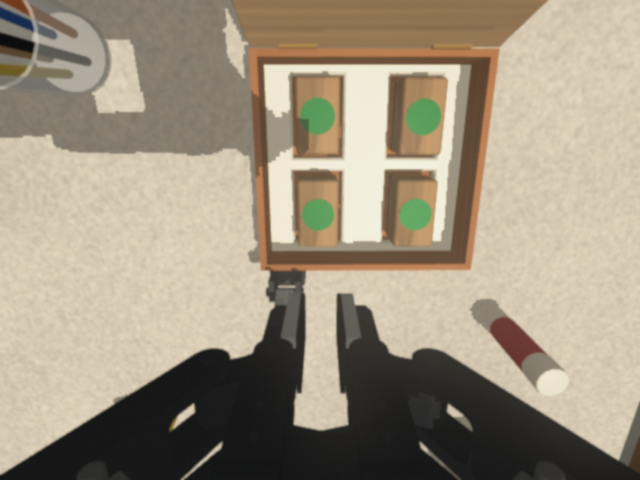

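All four greens sit in their nests (tags at z = 48 agree across views). The lid tab triangulates to (616,368,246), so the lid is at about 1.84 rad. Next I go over the lid edge and down behind it.

```bash
python3 -m handwheel '[[[0,0,30,0,0,0,-1],[2,25,30,0,0,0,-1],[3,40,0,0,0,0,-1],[3,40,0,0,0,0,-1],[3,40,0,0,0,0,-1],[3,40,0,0,0,0,-1],[2,40,0,0,0,0,-1],[0,0,0,0,0,0,-1]]]'
python3 -m handwheel '[[[0,0,0,0,0,0,-1],[0,0,0,0,0,0,-1]]]'
python3 -c "
from h import *
s=sense();print(s['eef_pos'],s['joints'].round(2),s['grip_width'])
c=cap('scene')
for uv,z in (((507,275),0),((512,235),100)): print('beaker',plane(c,uv,z).round(0))"
```

```text
time_s: 39.75
eef_pos: [549.2, 403.0, 298.4]
ee_rot: [-0.001, 0.695, 0.719, -0.002]
force: [-0.4, -0.3, -0.2]
grip_width: 0.002
grip_force: 0.0
time_s: 40.0
eef_pos: [550.1, 399.8, 301.4]
ee_rot: [-0.0, 0.696, 0.718, -0.0]
force: [0.4, 0.1, 0.3]
grip_width: 0.002
grip_force: 0.0
[550.1197653  399.84260976 301.3502601 ] [ 0.46  0.66  0.8  -0.    1.67  0.43] 0.0016156533163365523
beaker [[313. 325.   0.]]
beaker [[297. 296. 100.]]
```

```bash
python3 -m handwheel '[[[0,0,-40,0,0,0,-1],[0,0,-40,0,0,0,-1],[0,0,-15,0,0,0,-1],[0,0,0,0,0,0,-1],[0.5,-14,0,0,0,0,-1],[0.5,-14,0,0,0,0,-1],[0,0,0,0,0,0,-1]]]'
python3 -m handwheel '[[[0.5,-14,0,0,0,0,-1],[0.5,-14,0,0,0,0,-1],[0.3,-12,0,0,0,0,-1],[0,0,0,0,0,0,-1]]]'
python3 - <<'E'
from h import *
s=cap('scene'); d=cap('side')
def blk(c,x0,x1,y0,y1):
    v=c['hsv'][...,2]; m=np.zeros(v.shape,bool); m[y0:y1,x0:x1]=v[y0:y1,x0:x1]<45
    return [(b[0].round(0).tolist(),b[1].tolist()) for b in blobs(m,60)]
print(blk(s,430,520,270,370)); print(blk(d,165,300,200,260))
E
```

```text
time_s: 40.92
eef_pos: [551.6, 371.6, 209.4]
ee_rot: [0.001, 0.696, 0.718, 0.002]
force: [-2.6, 0.4, 7.1]
grip_width: 0.002
grip_force: 0.0
time_s: 41.42
eef_pos: [553.7, 332.1, 211.7]
ee_rot: [0.002, 0.696, 0.718, 0.004]
force: [-0.4, 1.4, 17.6]
grip_width: -0.001
grip_force: 0.0
[([492.0, 293.0], [452, 270, 68, 70, 1257])]
[([226.0, 221.0], [189, 200, 75, 60, 2156])]
```

Vertical force has risen to 17 N, so the lid edge is bearing up on the gripper. Raise the tool 16 mm before continuing.

```bash
python3 -m handwheel '[[[0,0,8,0,0,0,-1],[0,0,8,0,0,0,-1],[0,0,0,0,0,0,-1],[0,0,0,0,0,0,-1]]]'
python3 - <<'E'
from h import *
d=cap('side'); cv2.imwrite('pics/push.png',cv2.resize(d['image'][60:360,80:480],(800,600))[:,:,::-1])
E
```

```text
time_s: 42.02
eef_pos: [552.1, 332.6, 222.2]
ee_rot: [-0.0, 0.696, 0.718, -0.0]
force: [0.3, 0.0, 0.3]
grip_width: -0.001
grip_force: 0.0
```

View pics/push.png

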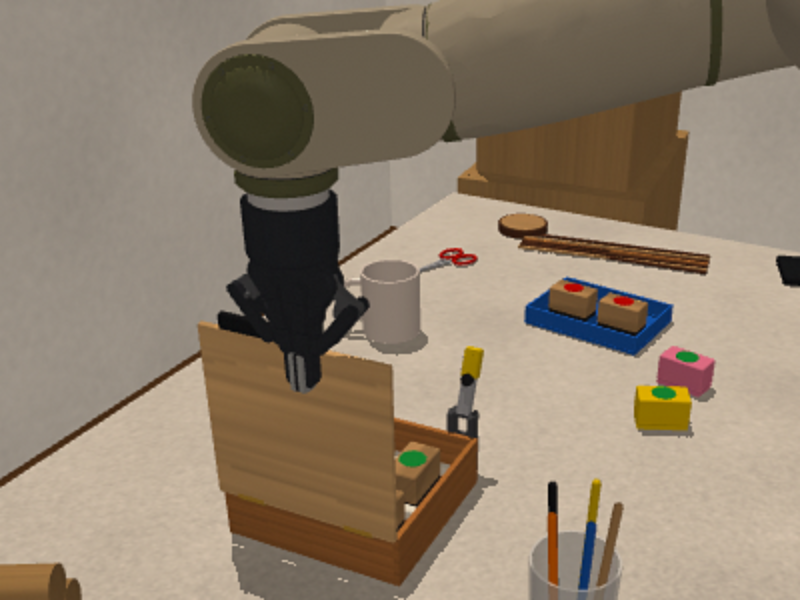

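The view shows the lid about upright, with the closed fingertips on its outer face just below the edge. The reds stand in the tray, and the mug and beaker are untouched. Now the closing arc.

```bash
python3 -m handwheel '[[[0.6,-20.3,-1.6,0,0,0,-1],[0.6,-20.3,-1.6,0,0,0,-1],[0.6,-19.2,-6.8,0,0,0,-1],[0.6,-19.2,-6.8,0,0,0,-1],[0.5,-16.8,-11.5,0,0,0,-1],[0.5,-16.8,-11.5,0,0,0,-1],[0,0,0,0,0,0,-1]]]'
python3 -m handwheel '[[[0.4,-13.2,-15.5,0,0,0,-1],[0.4,-13.2,-15.5,0,0,0,-1],[0.3,-8.8,-18.4,0,0,0,-1],[0.3,-8.8,-18.4,0,0,0,-1],[0,0,0,0,0,0,-1]]]'
python3 -m handwheel '[[[0.1,-3.7,-17,0,0,0,-1],[0.1,-3.7,-15,0,0,0,-1],[0,0,0,0,0,0,-1],[0,0,0,0,0,0,-1]]]'
```

```text
time_s: 42.95
eef_pos: [555.3, 218.8, 181.7]
ee_rot: [-0.001, 0.696, 0.718, -0.001]
force: [-0.3, 1.1, 0.0]
grip_width: 0.0
grip_force: 0.0
time_s: 43.58
eef_pos: [556.5, 176.1, 114.1]
ee_rot: [-0.001, 0.696, 0.718, -0.001]
force: [0.2, 0.2, -0.3]
grip_width: 0.0
grip_force: 0.0
time_s: 44.08
eef_pos: [557.3, 168.9, 83.1]
ee_rot: [0.0, 0.696, 0.718, 0.0]
force: [-0.4, 0.6, 0.5]
grip_width: 0.001
grip_force: 0.0
```

```bash
python3 -m handwheel '[[[0,0,-6,0,0,0,-1],[0,0,-3,0,0,0,-1],[0,0,-2,0,0,0,-1],[0,0,-2,0,0,0,-1],[0,0,0,0,0,0,-1],[0,0,0,0,0,0,-1]]]'
```

```text
time_s: 44.82
eef_pos: [557.5, 168.8, 73.7]
ee_rot: [0.001, 0.696, 0.718, 0.001]
force: [-13.4, -3.1, 33.2]
grip_width: -0.004
grip_force: 16.7
```

Contact came at TCP z = 73.7 mm, tip 66 mm, which is exactly the shut lid's top, with 33 N of press. Now the clamp: get behind it and measure its position again.

```bash
python3 -m handwheel '[[[0,0,30,0,0,0,-1],[0,0,50,0,0,0,-1],[0,0,40,0,0,0,-1],[-17,-38,0,0,0,0,-1],[-17,-38,0,0,0,0,-1],[-17,-38,0,0,0,0,-1],[0,0,0,0,0,0,-1],[0,0,0,0,0,0,-1]]]'
python3 - <<'E'
from h import *
s=cap('scene'); d=cap('side','closed')
g=[]
for n,c in (('s',s),('d',d)):
    hh=c['hsv'][...,0].astype(int); m=(hh>20)&(hh<32)&(c['hsv'][...,1]>150)&(c['hsv'][...,2]>80)
    print(n,[(q[0].round(1).tolist(),int(q[1][4])) for q in blobs(m,30)])
print(sense()['eef_pos'].round(1))
E
```

```text
time_s: 45.82
eef_pos: [506.4, 55.2, 190.0]
ee_rot: [0.0, 0.696, 0.718, 0.0]
force: [0.0, 0.7, 0.8]
grip_width: 0.001
grip_force: 0.0
s [([335.5, 186.8], 143), ([509.5, 226.5], 131), ([366.2, 241.4], 142)]
d [([315.9, 240.2], 132), ([410.5, 264.5], 526), ([376.6, 310.0], 96)]
[506.5  55.6 189.8]
```

```bash
python3 -m handwheel '[[[-0.5,0,-35,0,0,0,-1],[0,0,-20,0,0,0,-1],[0,0,0,0,0,0,-1],[0,13,0,0,0,0,-1],[0,12,0,0,0,0,-1],[0,12,0,0,0,0,-1],[0,0,0,0,0,0,-1]]]'
python3 -m handwheel '[[[-0.2,7,0,0,0,0,-1],[-0.2,7,0,0,0,0,-1],[-0.2,6.5,-2,0,0,0,-1],[-0.2,6.5,-2,0,0,0,-1],[-0.2,6,-3.5,0,0,0,-1],[-0.2,6,-3.5,0,0,0,-1],[0,0,0,0,0,0,-1]]]'
```

```text
time_s: 46.8
eef_pos: [505.6, 93.0, 135.1]
ee_rot: [-0.0, 0.695, 0.719, 0.0]
force: [-0.4, -0.2, -0.6]
grip_width: 0.002
grip_force: 0.0
time_s: 47.68
eef_pos: [504.2, 131.3, 123.4]
ee_rot: [-0.0, 0.696, 0.718, -0.0]
force: [0.4, 0.7, -0.2]
grip_width: -0.004
grip_force: 0.0
```

```bash
python3 -m handwheel '[[[0,4.7,-5,0,0,0,-1],[0,4.7,-5,0,0,0,-1],[0,3.3,-6,0,0,0,-1],[0,3.3,-6,0,0,0,-1],[0,1.7,-6,0,0,0,-1],[0,1.7,-5,0,0,0,-1],[0,0,0,0,0,0,-1]]]'
python3 -m handwheel '[[[0,0,-2,0,0,0,-1],[0,0,-2,0,0,0,-1],[0,0,-1,0,0,0,-1],[0,0,0,0,0,0,-1]]]'
python3 - <<'E'
from h import *
for n in ('scene','side'):
    c=cap(n); hh=c['hsv'][...,0].astype(int); m=(hh>20)&(hh<32)&(c['hsv'][...,1]>150)&(c['hsv'][...,2]>80)
    print(n,[(q[0].round(1).tolist(),int(q[1][4])) for q in blobs(m,15)], 'expect down grip',proj(c,[[504,169,75]]).round(0))
E
```

```text
time_s: 48.55
eef_pos: [504.3, 150.2, 90.4]
ee_rot: [-0.0, 0.696, 0.718, -0.0]
force: [0.8, 1.0, 0.3]
grip_width: -0.001
grip_force: 0.0
time_s: 49.05
eef_pos: [504.8, 150.3, 88.5]
ee_rot: [0.001, 0.696, 0.718, 0.001]
force: [-8.8, -1.2, 26.9]
grip_width: -0.006
grip_force: 12.9
scene [([341.2, 184.8], 392), ([509.6, 226.2], 132), ([401.8, 279.8], 149)] expect down grip [[399. 279.]]
side [([410.5, 264.5], 526), ([299.4, 281.0], 119), ([376.6, 309.9], 94)] expect down grip [[300. 280.]]
```

The clamp is at its stop: contact at TCP z = 88.5 mm against 89 expected, and the grip is seen where a lowered arm should be. Retreat straight up and check everything.

```bash
python3 -m handwheel '[[[0,0,30,0,0,0,-1],[0,0,55,0,0,0,-1],[0,0,60,0,0,0,-1],[0,-55,60,0,0,0,-1],[0,-55,0,0,0,0,-1],[0,-40,0,0,0,0,-1],[0,0,0,0,0,0,-1],[0,0,0,0,0,0,-1]]]'
python3 - <<'E'
from h import *
a=cap('wrist'); b=cap('side'); s=cap('scene')
for n,c in (('w',a),('s',s),('d',b)):
    hh=c['hsv'][...,0].astype(int); m=(hh>20)&(hh<32)&(c['hsv'][...,1]>150)&(c['hsv'][...,2]>80)
    print(n,[q[0].round(1).tolist() for q in blobs(m,30)], proj(c,[[504,169,75]]).round(0))
for ce,st,m in tags(s,'r',80): print('red',plane(s,ce,46)[0].round(0))
im=np.hstack([cv2.resize(a['image'],(400,300)),cv2.resize(b['image'][150:390,150:470],(400,300))])
cv2.imwrite('pics/final.png',cv2.vconcat([im,cv2.resize(s['image'][120:420,100:540],(800,300))])[:,:,::-1])
E
```

```text
time_s: 50.15
eef_pos: [504.4, 13.4, 276.9]
ee_rot: [-0.0, 0.696, 0.718, 0.0]
force: [-0.2, 0.2, 0.5]
grip_width: 0.0
grip_force: 0.0
w [[326.1, 23.6], [169.3, 286.7]] [[327.  24.]]
s [[341.4, 186.5], [509.3, 227.2], [400.7, 278.9]] [[399. 279.]]
d [[410.5, 264.5], [299.5, 280.4], [376.6, 310.0]] [[300. 280.]]
red [ 452. -313.   46.]
red [ 533. -324.   46.]
```

View pics/final.png

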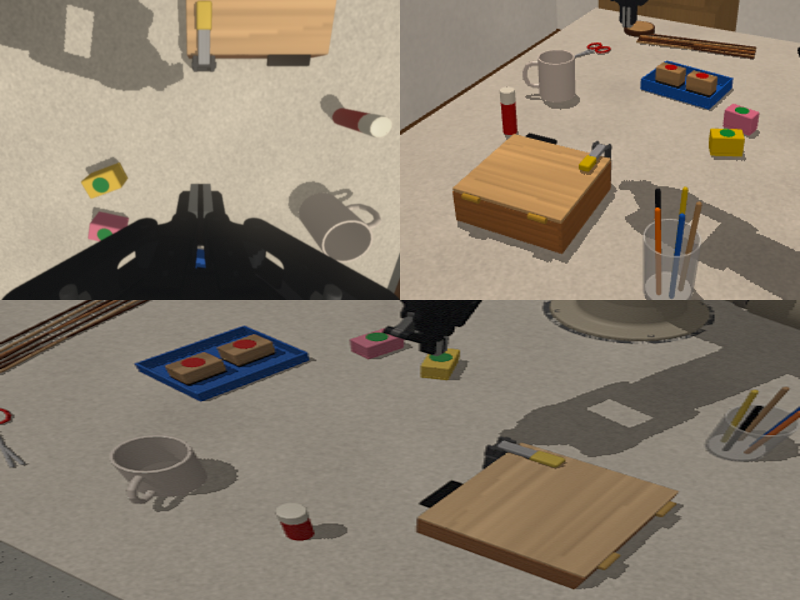

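The final picture shows the lid shut flat with the clamp lying on it (yellow grip at (205,15) in the wrist view). Both reds stand in the tray, the decoys, mug, glue stick and beaker are in place, and the robot is clear.

```bash
python3 -c "
from rig import *
print(finish_job())"
```

```text
the job is handed in; nothing more can be done
None
```

I handed the job in at about 50 s: all four green blocks are seated in their nests, both red blocks stand in the wash tray, and the lid was shut before the clamp was swung fully down. One green block got knocked aside partway through and was picked up from its new spot.

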